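# Find and press the lock key of a router-table fence

## Robot

A 6-joint arm with a two-finger parallel gripper is mounted at the origin on the work surface. World frame = base frame: x ahead of the robot, y to its left, z up, the work surface at z = 0. Lengths are in mm, angles in rad, forces in N, time in s.
With the tool pointing down it reaches from about 275 to 1000 mm from the base axis. Payload 8.4 kg.
Tool frame: the origin (TCP) lies at the very end of the fingers, on their centre line; the grasp point (between the pads) lies 19 mm behind it; z points along the fingers, y is the direction in which the jaws open and shut (so a half turn about z gives the same grasp; the last joint's range is limited). The gripper opens to 85 mm and grips with 20 to 120 N. Pads are 22 mm wide; open, the fingers measure 114 mm over their backs; the gripper's body (76 mm by 85 mm) begins 54 mm behind the grasp point. The pads swing forward as they close: fully open they stand 13 mm farther back than shut.
Start: joints at [-1.344, 0.353, 1.633, -0, 1.155, -0.002], TCP at [141.754, -608.715, 231.281] pointing down, gripper open.
Joint ranges: [-2.63, 2.63], [-0.92, 2.1], [0.06, 2.66], [-1.3, 4.44], [0, 2.69], [-3.02, 3.02]. Speed limits (rad/s): [2.22, 2.22, 2.79, 3.14, 3.14, 3.14].

## Interface

Orientations are given as [roll, pitch, yaw] about the fixed x, y, z axes, in that order (R = Rz(yaw) Ry(pitch) Rx(roll)).
In Python, from rig import sense, grab_frame, get_calibration, sign_off, boxes_of, trace gives the robot as it stands.
- The arm moves only by the tool servo_tool, never from a script. Its argument "rows" is a list of rows, each a list of 3 entries, a list of its own where there are three numbers: the finger opening in mm, from 0 to 85.4, then the shift along the tool's x, y, z in mm, then the turn, a rotation vector about the tool's x, y, z in degrees. A call has 1 to 8 rows; each row shifts and turns the commanded pose from where the row before left it, along the tool's axes as they then stand; what a row does not reach is not made up. A row lasts 1/8 s, in which the tool goes at most 62.5 mm and 10.7 degrees, less where a joint would pass 70% of its speed; a pose out of reach is approached as far as the arm can. A call is refused whole if a number of a shift passes 62.5 or a number of a turn 10.7, either way. A call with a gripper value outside its range is refused whole. The fingers move at their own pace and stop on an object; "force" is the grip in N (left out, the last holds). Time passes only in rows, so rows that do not move let the fingers close. It gives the time, the measured TCP pose, the force and the opening at its end, in the units of the state.
- sense(): the state, without advancing time (a new reading comes with each control period).
- grab_frame(name): name is "scene" or "side" or "wrist"; returns the picture (420x560x3 uint8, blue, green, red); there is no depth.
- get_calibration(name): a dict with "intrinsics" (3x3 intrinsics, pixels), "world_to_cam" (4x4, takes a point from world to camera coordinates). Camera axes: x right, y down, z forward; pixel columns grow to the right and rows downward; lengths in mm; the calibration is good to about 2 mm. A picture is of the moment at which its call begins: read the wrist's pose just before it. get_calibration takes no time and is no camera call; for the wrist camera it gives the pose at the moment of the call.
- sign_off(): hands the job in, once; it reports no verdict.
Trained networks look in the newest picture that a camera, given by its name, has taken for a name from the list of things; names that differ only in an ending like _2 or _b are one class to them, and where a whole thing is asked for, a point or a joint stands for the part that bears it (a point fixed in the world has none). Each returns a list of dicts, best first, with "conf" (0 to 1); they miss things now and then, are a little off and sometimes report something else, mostly with a low value. They report only what shows in the picture. A call takes as long as a camera call.
- boxes_of(camera, thing): "centre" ([x, y, z] in mm, in the coordinates of the camera as it stood for that picture, good to about 4 mm: the middle of the surface that is visible of it).
- trace(camera, thing): "mask" (420x560 bool, what is visible of it).
The state is a dict: "clock": time; "qpos": joint angles; "qvel": joint speeds; "joint_efforts": joint torques, N m; "eef_pos": TCP position; "tcp_rot": TCP orientation; "contact_force": force on the tool from outside, world axes, zero at the start; "wrist_torque": the same for the moment, N m; "opening": opening from 0.0 (shut) to 1.0 (fully open).
Only numpy, scipy, OpenCV 4.12 (cv2) and the standard library are available. Lean on these libraries where they do the work, as an engineer would, in place of code of your own. Each camera call takes 0.05 s, during which the arm holds its last target. There are 200 camera calls.

## Task

Lock the router-table fence where it stands. Touch down on its bare metal top edge, slide a fingertip along the edge until it drops into the notch, then press the lock key inside the notch all the way down and move clear. The key stays down by itself; do not shift the fence, do not grip or lift anything, and leave the offcut, push block and wrench beside it where they are.

Things in the scene. Friction and masses are not known exactly. Their poses are not given: they have to be found in the camera images.
- fence: Aluminium router-table fence: wall 30 mm thick, 540 mm long, white facing in front, foot behind (knobs and dust port there stay below z = 55 mm). Origin: on the table top under the wall's middle; x across, away from the robot side, y along the fence, z up. The table top is 18 mm above the bench. The fence is rigid but not yet locked: a push along x above about 22 N shifts it.
- edge (a point): Middle of the fence's flat bare-metal top edge (a cover strip), 75 mm above fence's origin, axes as the fence's. The edge is 30 mm wide in x and exposed for y from -130 to +130 mm; beyond, black end caps stand 2 mm higher. Where the notch is, this height is in the air.
- edge_left (a point): Left end of the exposed top edge, at the black cap: y = +130 mm from edge. One notch crosses the edge, 40 mm long in y, 14 mm deep, straight-sided, open to front and back; its centre lies 60 to 200 mm right of this point (along -y) and must be found by touch or sight. In it sits the lock key, a bare aluminium block 34 mm long (y), 26 mm wide (x), its top 5 mm below the edge.
- key (a joint): Travel of the lock key straight down, in m: 0 as it starts (top 5 mm below the edge), 0.008 fully down (top 13 mm below the edge, where it stops hard). It takes about 4 to 5 N to move, has no spring, and stays where it is left.
- offcut: Bystander: wood offcut 60 x 120 x 19 mm lying on the table top in front of the fence; origin at the centre of its underside.
- push_block: Bystander: black push block 75 x 150 mm with a yellow handle, 56 mm high, on the table top in front of the fence; origin at the centre of its underside.
- wrench: Bystander: flat steel wrench on the table top behind the fence, lying roughly along it; origin at its underside.

How it is judged (in metres and radians):
On the way:
1. the fingers rest on or slide along the bare-metal strip of the top edge (0.3 s of contact without a break) before the key has been moved (contact force between the fingers and strip above 0.2 N and value of joint key below 0.001 m), for 0.3 s.
At the end, for the whole second after the job is handed in: the lock key is at least 6.5 of its 8 mm down, and the fence is within 5 mm of where it stood (value of joint key above 0.0065 m and distance of fence from where it was at the start of the episode below 0.005 m); the robot touches nothing.
It fails at once if the fence is shifted by more than 5 mm (distance of fence from where it was at the start of the episode above 0.005 m).
It fails at once if the offcut, push block or wrench is moved or lifted by more than 15 mm (distance of any of offcut, push_block, wrench from where it was at the start of the episode above 0.015 m).
It also fails if it takes over 56 s, if anything falls off the work surface, if the arm or the gripper's body presses on something with over 40 N, if the wrist force passes 120 N, or if a joint passes its speed limit or range.

## Working session

There is one attempt and no reset: what is moved stays moved. The work goes in short steps, Python scripts to look and compute and a tool call to move; the robot and the scene stay as the last step left them, time stands still between calls to the robot, and variables do not carry over. Pictures are saved under pics/ and viewed, about 8 in all and at most 12, crops included, and the job is handed in when it is done.

Besides the shell and the picture viewer there is one more tool, called after "Call:" by a JSON object that holds its "fn" and its "kwargs", one argument or row to a line. servo_tool: Moves the arm, as the interface text tells. Its arguments: {"type":"object","properties":{"rows":{"type":"array","items":{"type":"array"}},"force":{"type":"number"}},"required":["rows"]}

```bash
mkdir -p pics; python3 - <<'E'
from rig import *
import cv2,numpy as np
print(sense())
ims=[]
for c in ["scene","side"]:
    im=grab_frame(c); cv2.imwrite(f"pics/{c}0.png",im)
    k=get_calibration(c);T=np.linalg.inv(k["world_to_cam"])
    print(c,k["intrinsics"][0],T[:3,3].round(),T[:3,2].round(2))
    for t in ["fence","edge","edge_left","key","offcut","push_block","wrench"]:
        try:
            for b in boxes_of(c,t)[:2]:
                print(c,t,round(b["conf"],2),(T@np.r_[b["centre"],1])[:3].round(1))
        except Exception as e: print(t,e)
E
```

```text
{'clock': 0.0, 'qpos': array([-1.34437962e+00,  3.53662451e-01,  1.63414773e+00,  9.34749108e-06,
        1.15520203e+00, -2.38802477e-03]), 'qvel': array([ 1.62710603e-03, -6.67300716e-04,  1.55509870e-03,  1.41384593e-03,
        4.54672929e-05,  2.27851954e-04]), 'joint_efforts': array([ 2.92305034e-03, -6.05246258e+01, -3.42063296e+01,  9.55900873e-05,
        9.47721797e-03, -1.61426482e-05]), 'eef_pos': array([ 141.65954608, -608.23551497,  230.54693499]), 'tcp_rot': array([-3.14017312e+00, -1.19363501e-05,  2.28800940e-01]), 'contact_force': array([-0.12751735, -0.1599645 ,  0.0666507 ]), 'wrist_torque': array([ 0.01157517, -0.00910807, -0.02631415]), 'opening': 1.000627603976183}
scene [431.60596218   0.         277.04647497] [1044.   43.  791.] [-0.57 -0.04 -0.82]
scene fence 0.95 [563.7  82.8  53.2]
scene edge 0.86 [564.8  83.6  54.1]
scene edge_left 0.67 [563.7  81.   56.3]
scene key 0.71 [544.7  78.1  80.9]
scene push_block 0.95 [430.4 -79.4  29.9]
scene wrench 0.84 [668.2 135.5  23.9]
side [539.62318219   0.         278.75881788] [242. 618. 637.] [ 0.33 -0.69 -0.64]
side fence 0.83 [523.3 202.7  78.6]
side edge 0.68 [527.4 208.7  76.2]
side edge_left 0.74 [520.7 212.1  81. ]
side key 0.53 [537.   70.7  91.1]
side key 0.22 [524.4 210.8  78.8]
side offcut 0.84 [365.8 178.8  35.8]
side push_block 0.6 [412.3 -49.   30.3]
side wrench 0.85 [666.3 149.9  24.1]
side wrench 0.3 [411.7 -45.2  28.8]
```

View pics/scene0.png

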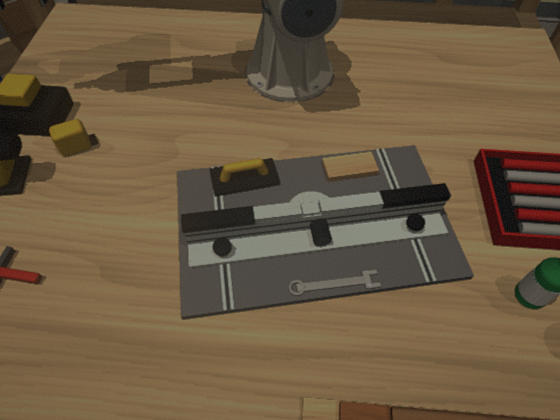

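View pics/side0.png

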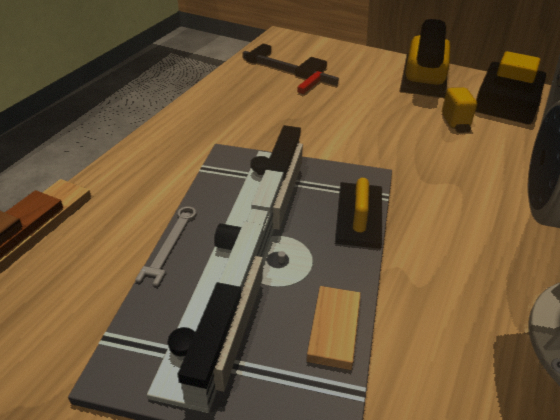

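The scene view shows the strip between the caps, about (254,213) to (383,200), and a notch or key near (311,208). I'll zoom in on both views.

```bash
cat > h.py <<'E'
import numpy as np
from rig import *
def bp(c,px,z=93.,k=None):
    k=k or get_calibration(c);T=np.linalg.inv(k["world_to_cam"])
    d=T[:3,:3]@np.linalg.solve(k["intrinsics"],np.r_[px,1.]);o=T[:3,3]
    return (o+d*(z-o[2])/d[2]).round(1)
def proj(c,p,k=None):
    k=k or get_calibration(c);q=k["intrinsics"]@(k["world_to_cam"]@np.r_[p,1.])[:3]
    return (q[:2]/q[2]).round(1)
E
python3 - <<'E'
from h import *
import cv2
a=cv2.imread("pics/scene0.png")[175:250,240:400]
b=cv2.imread("pics/side0.png")[150:310,190:320]
cv2.imwrite("pics/zs.png",cv2.resize(a,None,fx=5,fy=5,interpolation=cv2.INTER_CUBIC))
cv2.imwrite("pics/zd.png",cv2.resize(b,None,fx=3.7,fy=3.7,interpolation=cv2.INTER_CUBIC))
for p in [(254,213),(383,200),(311,207)]: print(bp("scene",p))
E
```

```text
[566.8 -36.8  93. ]
[512.7 218.1  93. ]
[542.6  74.3  93. ]
```

View pics/zs.png

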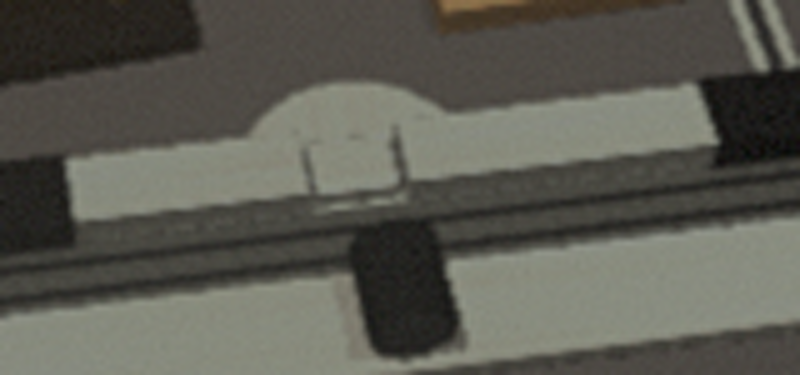

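View pics/zd.png

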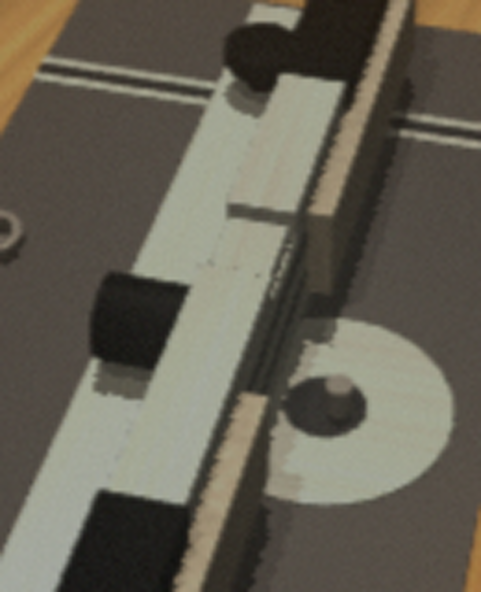

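```bash
python3 - <<'E'
from h import *
import cv2
f=lambda x,y:(240+x/5-.4,175+y/5-.4)
P={n:bp("scene",f(*p)) for n,p in dict(RF=(68,158),RB=(72,220),LF=(702,85),LB=(716,147),nRF=(303,138),nRB=(312,192),nLF=(395,122),nLB=(408,182)).items()}
for n in P: print(n,P[n])
R=(P["RF"]+P["RB"])/2;L=(P["LF"]+P["LB"])/2;u=(R-L)[:2];ln=np.hypot(*u);u/=ln
print("R",R,"L",L,"len",ln,"yaw",np.arctan2(u[0],-u[1]))
for n in P: 
  d=(P[n]-L)[:2]; print(n,"along",(d@u).round(1),"across",(d@[-u[1],u[0]]).round(1))
g=lambda x,y:(190+x/3.7-.4,150+y/3.7-.4)
for n,p in dict(farwall_b=(228,205),farwall_f=(300,212),LB=(95,492),LF=(190,505),RB=(280,72),RF=(342,80)).items():
  q=bp("side",g(*p)); d=(q-L)[:2]; print("side",n,q,(d@u).round(1),(d@[-u[1],u[0]]).round(1))
E
```

```text
RF [550.6 -40.2  93. ]
RB [580.  -35.3  93. ]
LF [491.7 213.2  93. ]
LB [522.7 217.1  93. ]
nRF [532.6  52.3  93. ]
nRB [558.6  57.2  93. ]
nLF [521.5  88.8  93. ]
nLB [550.5  94.7  93. ]
R [565.3  -37.75  93.  ] L [507.2  215.15  93.  ] len 259.48799586878766 yaw 0.22581675709291013
RF along 258.6 across -14.9
RB along 260.4 across 14.9
LF along -1.6 across -15.5
LB along 1.6 across 15.5
nRF along 164.4 across -11.7
nRB along 165.4 across 14.7
nLF along 126.3 across -14.4
nLB along 127.1 across 15.2
side farwall_b [554.7  61.5  93. ] 160.4 11.9
side farwall_f [525.9  51.5  93. ] 163.7 -18.4
side LB [521.1 222.6  93. ] -4.1 15.2
side LF [487.9 212.4  93. ] -1.6 -19.4
side RB [578.5 -31.5  93. ] 256.4 14.3
side RF [550.7 -39.2  93. ] 257.6 -14.6
```

The strip measures 259.5 mm against the nominal 260, so the estimate holds. The notch centre is about 145.5 mm from the left end, near (540,73). I'll swing the base with the fingers shut, so that the 22 mm pad side ends up lying along the fence.

Call:
{"fn": "servo_tool", "kwargs": {
  "rows": [
    [0, [53, -7, 0], [0, 0, -5]],
    [0, [53, -7, 0], [0, 0, -5]],
    [0, [53, -7, 0], [0, 0, -5]],
    [0, [52, -7, 0], [0, 0, -5]],
    [0, [52, -7, 0], [0, 0, -5]],
    [0, [52, -7, 0], [0, 0, -5]],
    [0, [51, -7, 0], [0, 0, -5]],
    [0, [51, -7, 0], [0, 0, -5]]
  ],
  "force": 60
}}

```text
clock: 1.8
eef_pos: [467.4, -353.1, 231.4]
tcp_rot: [3.141, -0.0, 0.93]
contact_force: [1.1, 0.0, 0.1]
opening: 0.002
```

Call:
{"fn": "servo_tool", "kwargs": {
  "rows": [
    [0, [50, -7, 0], [0, 0, -5]],
    [0, [50, -7, 0], [0, 0, -5]],
    [0, [50, -7, 0], [0, 0, -5]],
    [0, [49, -7, 0], [0, 0, -5]],
    [0, [49, -7, 0], [0, 0, -5]],
    [0, [49, -7, 0], [0, 0, -5]],
    [0, [48, -7, 0], [0, 0, -5]],
    [0, [48, -7, 0], [0, 0, -5]]
  ]
}}

```text
clock: 2.8
eef_pos: [543.4, 28.5, 231.4]
tcp_rot: [3.141, -0.0, 1.628]
contact_force: [0.2, 0.6, 0.1]
opening: -0.001
```

Call:
{"fn": "servo_tool", "kwargs": {
  "rows": [
    [0, [48, -5, 0], [0, 0, -4.9]],
    [0, [47, -1, 0], [0, 0, -4.9]],
    [0, [0, 0, 40], [0, 0, 0]],
    [0, [0, 0, 30], [0, 0, 0]],
    [0, [0, 0, 0], [0, 0, 0]]
  ]
}}

```text
clock: 3.42
eef_pos: [526.6, 120.7, 159.5]
tcp_rot: [-3.137, -0.0, 1.796]
contact_force: [-0.2, 0.0, 0.7]
opening: -0.001
```

```bash
python3 - <<'E'
from h import *
import cv2
s=sense();print(s["eef_pos"],s["tcp_rot"],s["contact_force"])
k=get_calibration("wrist");im=grab_frame("wrist")
np.save("kw.npy",k,allow_pickle=True)
u=np.array([.224,-.9746]);v=np.array([.9746,.224]);L=np.array([507.2,215.15])
for a in (0,125.5,165.5,260):
  for c in (-15,15):
    p=proj("wrist",np.r_[L+a*u+c*v,93.],k);print(a,c,p)
    if abs(p).max()<2000: cv2.circle(im,tuple(int(t) for t in p),3,(0,0,255),1)
cv2.imwrite("pics/w1.png",im)
E
```

```text
[526.64948665 120.69318237 159.50804524] [-3.13734462e+00 -1.10474497e-05  1.79646519e+00] [-0.22914957  0.03657042  0.74170308]
0 -15 [254.9  72.5]
0 15 [306.2  72.5]
125.5 -15 [258.6 266.5]
125.5 15 [301.5 266.6]
165.5 -15 [259.5 315.6]
165.5 15 [300.3 315.8]
260 -15 [261.4 414.5]
260 15 [297.9 414.6]
```

View pics/w1.png

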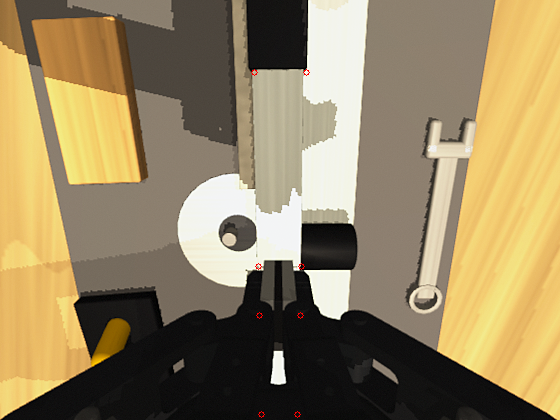

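The wrist view shows the left cap boundary at rows 70–73 and the strip edges at columns 254 and 303. Both match the projected points. I'll lower onto the strip about 96 mm from the left end.

Call:
{"fn": "servo_tool", "kwargs": {
  "rows": [
    [0, [0, 2, 30], [0, 0, 0]],
    [0, [0, 0, 25], [0, 0, 0]],
    [0, [0, 0, 6], [0, 0, 0]],
    [0, [0, 0, 0], [0, 0, 0]]
  ]
}}

```text
clock: 3.98
eef_pos: [530.9, 121.3, 101.3]
tcp_rot: [3.14, -0.0, 1.796]
contact_force: [0.4, 0.8, -0.4]
opening: 0.005
```

Call:
{"fn": "servo_tool", "kwargs": {
  "rows": [
    [0, [0, 0, 1], [0, 0, 0]],
    [0, [0, 0, 1], [0, 0, 0]],
    [0, [0, 0, 1], [0, 0, 0]],
    [0, [0, 0, 0], [0, 0, 0]]
  ]
}}

```text
clock: 4.47
eef_pos: [530.2, 121.3, 97.4]
tcp_rot: [3.142, -0.0, 1.796]
contact_force: [0.4, -1.2, -0.2]
opening: -0.0
```

Call:
{"fn": "servo_tool", "kwargs": {
  "rows": [
    [0, [0, 0, 1], [0, 0, 0]],
    [0, [0, 0, 1], [0, 0, 0]],
    [0, [0, 0, 0], [0, 0, 0]]
  ]
}}

```text
clock: 4.85
eef_pos: [530.1, 121.3, 95.1]
tcp_rot: [-3.141, 0.0, 1.796]
contact_force: [0.0, -0.3, 1.1]
opening: -0.004
```

Call:
{"fn": "servo_tool", "kwargs": {
  "rows": [
    [0, [0, 0, 1], [0, 0, 0]],
    [0, [0, 0, 0], [0, 0, 0]]
  ]
}}

```text
clock: 5.1
eef_pos: [530.1, 121.3, 94.2]
tcp_rot: [-3.141, -0.0, 1.796]
contact_force: [0.4, 0.6, -0.8]
opening: 0.002
```

Call:
{"fn": "servo_tool", "kwargs": {
  "rows": [
    [0, [0, 0, 1], [0, 0, 0]],
    [0, [0, 0, 0], [0, 0, 0]]
  ]
}}

```text
clock: 5.35
eef_pos: [530.1, 121.3, 93.2]
tcp_rot: [-3.141, -0.0, 1.796]
contact_force: [-0.0, 0.2, -0.4]
opening: 0.002
```

Call:
{"fn": "servo_tool", "kwargs": {
  "rows": [
    [0, [0, 0, 0.5], [0, 0, 0]],
    [0, [0, 0, 0], [0, 0, 0]]
  ]
}}

```text
clock: 5.6
eef_pos: [530.2, 121.3, 93.0]
tcp_rot: [3.142, -0.0, 1.796]
contact_force: [-1.2, -0.2, 4.2]
opening: -0.001
```

Call:
{"fn": "servo_tool", "kwargs": {
  "rows": [
    [0, [0, 0, 0.5], [0, 0, 0]],
    [0, [0, 0, 0], [0, 0, 0]]
  ]
}}

```text
clock: 5.85
eef_pos: [530.3, 121.3, 93.0]
tcp_rot: [3.141, 0.0, 1.796]
contact_force: [-3.0, -1.0, 10.6]
opening: 0.001
```

Contact at z = 93.0, exactly the edge height. I'll ease off to about 5 N and slide towards the notch.

Call:
{"fn": "servo_tool", "kwargs": {
  "rows": [
    [0, [0, 0, -0.4], [0, 0, 0]],
    [0, [0, 0, 0], [0, 0, 0]],
    [0, [-3, 0, 0], [0, 0, 0]],
    [0, [-3, 0, 0], [0, 0, 0]],
    [0, [-3, 0, 0], [0, 0, 0]],
    [0, [-3, 0, 0], [0, 0, 0]]
  ]
}}

```text
clock: 6.6
eef_pos: [533.4, 110.1, 93.1]
tcp_rot: [3.14, -0.001, 1.796]
contact_force: [-1.3, 4.1, 5.0]
opening: -0.001
```

Call:
{"fn": "servo_tool", "kwargs": {
  "rows": [
    [0, [-3, 0, 0], [0, 0, 0]],
    [0, [-3, 0, 0], [0, 0, 0]],
    [0, [-3, 0, 0], [0, 0, 0]],
    [0, [-3, 0, 0], [0, 0, 0]],
    [0, [-3, 0, 0], [0, 0, 0]]
  ]
}}

```text
clock: 7.22
eef_pos: [536.7, 95.5, 93.0]
tcp_rot: [3.14, -0.001, 1.796]
contact_force: [-0.8, 3.8, 5.6]
opening: 0.001
```

Call:
{"fn": "servo_tool", "kwargs": {
  "rows": [
    [0, [-3, 0, 0], [0, 0, 0]],
    [0, [-3, 0, 0], [0, 0, 0]],
    [0, [-2, 0, 0], [0, 0, 0]]
  ]
}}

```text
clock: 7.6
eef_pos: [538.4, 87.4, 92.9]
tcp_rot: [3.141, -0.0, 1.796]
contact_force: [-0.3, 3.5, 4.3]
opening: 0.002
```

Call:
{"fn": "servo_tool", "kwargs": {
  "rows": [
    [0, [-2, 0, 0], [0, 0, 0]]
  ]
}}

```text
clock: 7.72
eef_pos: [538.3, 84.9, 92.4]
tcp_rot: [-3.141, 0.0, 1.796]
contact_force: [0.2, 0.2, -0.7]
opening: 0.0
```

Call:
{"fn": "servo_tool", "kwargs": {
  "rows": [
    [0, [-2, 0, 0], [0, 0, 0]]
  ]
}}

```text
clock: 7.85
eef_pos: [538.6, 82.8, 92.3]
tcp_rot: [-3.141, 0.0, 1.796]
contact_force: [0.6, 0.7, 0.9]
opening: -0.003
```

Call:
{"fn": "servo_tool", "kwargs": {
  "rows": [
    [0, [-2, 0, 0], [0, 0, 0]]
  ]
}}

```text
clock: 7.98
eef_pos: [539.1, 81.0, 92.4]
tcp_rot: [-3.141, 0.0, 1.796]
contact_force: [0.7, 0.8, -0.4]
opening: -0.0
```

The force vanished at about 134 mm along, so the notch's left wall is near 123. That puts the centre at about 143–145, which agrees with vision. I'll move 6 mm further to the centre and press down.

Call:
{"fn": "servo_tool", "kwargs": {
  "rows": [
    [0, [-3, 0, 0], [0, 0, 0]],
    [0, [-3, -1, 0], [0, 0, 0]],
    [0, [0, 0, 1], [0, 0, 0]],
    [0, [0, 0, 1], [0, 0, 0]],
    [0, [0, 0, 1], [0, 0, 0]],
    [0, [0, 0, 0], [0, 0, 0]]
  ]
}}

```text
clock: 8.72
eef_pos: [539.6, 75.4, 89.6]
tcp_rot: [-3.141, -0.0, 1.796]
contact_force: [-1.2, 0.8, 0.2]
opening: -0.003
```

Call:
{"fn": "servo_tool", "kwargs": {
  "rows": [
    [0, [0, 0, 1], [0, 0, 0]],
    [0, [0, 0, 1], [0, 0, 0]],
    [0, [0, 0, 0], [0, 0, 0]]
  ]
}}

```text
clock: 9.1
eef_pos: [539.8, 75.4, 87.7]
tcp_rot: [3.142, -0.0, 1.796]
contact_force: [-1.8, 0.7, 0.8]
opening: -0.002
```

Call:
{"fn": "servo_tool", "kwargs": {
  "rows": [
    [0, [0, 0, 1], [0, 0, 0]],
    [0, [0, 0, 1], [0, 0, 0]],
    [0, [0, 0, 1], [0, 0, 0]]
  ]
}}

```text
clock: 9.48
eef_pos: [539.8, 75.3, 84.7]
tcp_rot: [3.141, -0.0, 1.796]
contact_force: [-1.0, 0.0, 2.9]
opening: 0.001
```

Call:
{"fn": "servo_tool", "kwargs": {
  "rows": [
    [0, [0, 0, 1], [0, 0, 0]],
    [0, [0, 0, 1], [0, 0, 0]],
    [0, [0, 0, 1], [0, 0, 0]]
  ]
}}

```text
clock: 9.85
eef_pos: [539.8, 75.3, 81.6]
tcp_rot: [3.141, -0.0, 1.796]
contact_force: [-0.7, 0.7, 3.2]
opening: 0.001
```

Call:
{"fn": "servo_tool", "kwargs": {
  "rows": [
    [0, [0, 0, 1], [0, 0, 0]],
    [0, [0, 0, 0.5], [0, 0, 0]]
  ]
}}

```text
clock: 10.1
eef_pos: [539.8, 75.3, 80.1]
tcp_rot: [3.142, -0.0, 1.796]
contact_force: [-0.7, 1.9, 3.2]
opening: 0.001
```

Call:
{"fn": "servo_tool", "kwargs": {
  "rows": [
    [0, [0, 0, 0.5], [0, 0, 0]],
    [0, [0, 0, 0.3], [0, 0, 0]],
    [0, [0, 0, 0], [0, 0, 0]]
  ]
}}

```text
clock: 10.48
eef_pos: [539.8, 75.3, 80.0]
tcp_rot: [3.141, -0.0, 1.796]
contact_force: [-3.3, -0.5, 11.0]
opening: 0.0
```

The key reached its hard stop at z = 80.0, the full 8 mm of travel. I'll retreat straight up, then back away along the fence so the camera can see the notch.

Call:
{"fn": "servo_tool", "kwargs": {
  "rows": [
    [0, [0, 0, -1], [0, 0, 0]],
    [0, [0, 0, -10], [0, 0, 0]],
    [0, [0, 0, -30], [0, 0, 0]],
    [0, [0, 0, -50], [0, 0, 0]],
    [0, [0, 0, -50], [0, 0, 0]],
    [0, [-50, 0, 0], [0, 0, 0]],
    [0, [-50, 0, 0], [0, 0, 0]],
    [0, [0, 0, 0], [0, 0, 0]]
  ]
}}

```text
clock: 11.48
eef_pos: [562.6, -25.0, 221.0]
tcp_rot: [3.141, 0.001, 1.793]
contact_force: [-0.1, 0.5, -1.0]
opening: -0.004
```

Call:
{"fn": "servo_tool", "kwargs": {
  "rows": [
    [0, [-50, 0, 0], [0, 0, 0]],
    [0, [-50, 0, 0], [0, 0, 0]],
    [0, [0, 0, 0], [0, 0, 0]],
    [0, [0, 0, 0], [0, 0, 0]]
  ]
}}

```text
clock: 11.98
eef_pos: [584.0, -118.9, 220.2]
tcp_rot: [-3.141, -0.001, 1.796]
contact_force: [0.3, 0.3, 0.3]
opening: 0.005
```

```bash
python3 - <<'E'
from h import *
import cv2
s=sense();print(s["eef_pos"],s["contact_force"])
a=grab_frame("scene");b=grab_frame("side");cv2.imwrite("pics/scene1.png",a)
for c,im in (("scene",a),("side",b)):
  o=cv2.imread(f"pics/{c}0.png");print(c,cv2.phaseCorrelate(*[cv2.cvtColor(i,6).astype(np.float32)[175:250,240:400] if c=="scene" else cv2.cvtColor(i,6).astype(np.float32)[300:400,100:250] for i in (o,im)]))
A=cv2.resize(a[175:250,240:400],None,fx=5,fy=5,interpolation=2)
w=grab_frame("wrist")
cv2.imwrite("pics/fin.png",np.hstack([A[:, :480],cv2.resize(w,(500,375))])[:, :800]); cv2.imwrite("pics/fa.png",A)
for t in ["offcut","push_block","wrench"]:
  for c in("scene","side"):
    T=np.linalg.inv(get_calibration(c)["world_to_cam"])
    for d in boxes_of(c,t)[:1]: print(c,t,(T@np.r_[d["centre"],1])[:3].round(1))
E
```

```text
[ 583.98115104 -118.93693068  220.24802807] [0.26021153 0.32444009 0.29196718]
scene ((-0.044739035704054686, 0.46688366433591), 0.7986597407658895)
side ((0.016101321026511073, 0.001416654666940076), 0.9934747811635335)
scene offcut [375.5 164.7  35.3]
side offcut [366.2 176.4  33.9]
scene push_block [432.4 -77.8  31.4]
side push_block [411.7 -44.7  29.6]
scene wrench [669.3 133.2  24.6]
side wrench [664.8 148.7  23. ]
```

View pics/fa.png

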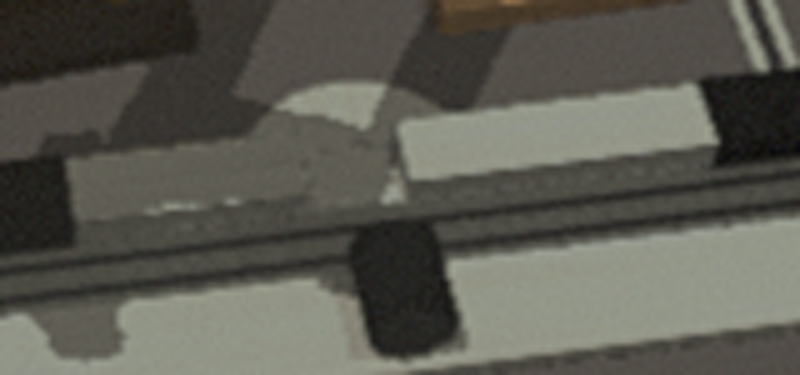

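The cap corners at (68,158) and (702,85) have not moved, and the key at (345,170) now sits well below the edge. The arm is clear.

```bash
python3 -c "from rig import *;print(sign_off())"
```

```text
the job is handed in; nothing more can be done
None
```

The lock key is pressed all the way down and the job is handed in. The clock read 12.0 s after the last move, against the 56 s limit.

- **Touch and slide:** The shut fingertips touched the strip at z = 93.0 mm, exactly the edge height. They slid about 36 mm at roughly 5 N, in contact for about 2 s, until the force vanished at the notch. The notch position from touch agreed with the camera estimate to about 2 mm.
- **Press:** The key moved at about 3 N measured, a little under the stated 4 to 5 N. It stopped hard at z = 80.0 mm with an 11 N reaction, which is the full 8 mm of travel. The arm then lifted straight up and moved clear.
- **Last checks:**
  - **Fence:** it had not shifted in either camera. The side image shift was about 0.02 px. The scene comparison read 0.5 px with the arm's shadow across the fence, but the cap corners were on the same pixels as before.
  - **Bystanders:** the wrench and push block read within about 5 mm of their first positions. The offcut did too from the side camera; the scene camera had missed it at the start, so its 375.5, 164.7 mm there has nothing to compare with.
  - **Contact:** the force on the tool was about 0 N, with the fingers about 130 mm above the edge.

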